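# Sweep loose caps into a caddy and gather them in its yellow corner

### The job

Take the orange scraper block, sweep all three loose blue screw caps along the raised board and off its open end into the steel caddy without touching the caps with the gripper, and stand the scraper back down upright, outside the caddy. Then lift the caddy by its black handle, tilt it by about 30 degrees so that all the caps slide together into its yellow corner, and finish while still holding it tilted like that, clear above the worktop and the board. Do not disturb the small bottle, the timer or the petri dish.

Things in the scene. Friction and masses are not known exactly. Their poses are not given: they have to be found in the camera images.
- board: fixed raised sorting board, white top 128 x 220 mm, 45 mm above the worktop; origin at the centre of its underside, length along its y. Rails 12 mm high on both long sides and the +y end leave a channel 112 mm wide (x -56 to +56 mm); the -y end (y = -110 mm) is open and the caddy stands just beyond it
- scraper_grip (a point): loose orange scraper, 0.15 kg, standing on the worktop beyond the board; the point lies in its square grip (30 x 30 mm, 22 to 85 mm above the underside), 60 mm above the underside. z up; foot 96 mm along its x, 30 mm along y, 22 mm high. It fits across the board's channel, its x along the board's x, 8 mm play each side
- caddy_grip (a point): loose steel caddy 160 x 160 mm, 0.35 kg, walls 40 mm high, 4 mm thick, open on top, its +y wall 4 to 10 mm from the board's open end. The point is the middle of its black handle bar, 88 mm above the underside; bar along the caddy's x (170 mm), 20 mm wide (y), 24 mm high, on uprights at the middles of the -x and +x walls. Axes are the caddy's, z up
- yellow_corner (a point): the caddy's marked corner (yellow angle outside, yellow patch on its floor), at its underside: 80 mm to -x and 80 mm to -y of the handle point in the caddy's axes, 88 mm below it; this is the corner towards the robot and away from the board
- opposite_corner (a point): the caddy's diagonally opposite corner at its underside: 80 mm to +x and +y of the handle point, 88 mm below it
- cap0_mid (a point): loose blue ribbed screw cap, diameter 30 mm, 14 mm high, 12 g, starting flat on the board (y from -70 to 10 mm in the board's axes); the point is its centre. Smooth plastic: in the caddy it slides on a slope above about 12 degrees
- cap1_mid (a point): a second such cap, centre
- cap2_mid (a point): a third such cap, centre
- bottle_small: bystander: small white bottle with a green cap, diameter 36 mm, 70 mm high, origin at the centre of its underside; leave alone
- timer: bystander: white bench timer 66 x 66 x 18 mm, origin at the centre of its underside; leave alone
- petri: bystander: flat clear petri dish, diameter 90 mm, 16 mm high, origin at the centre of its underside; leave alone
Things that resemble listed ones, but are neither listed nor needed, are in the scene too. Leave any pink look-alike of the part that bears scraper_grip alone.

How it is judged:
By the outcome, as a careful person would: the job done as asked, in the order asked, and still so for the second after the job is handed in, while the arm keeps its last pose, push and grip.
It also fails if it takes over 64 s, if anything falls off the work surface, if the arm or the gripper's body presses on something with over 40 N, if the wrist force passes 120 N, or if a joint passes its speed limit or range.

### The arm

A 6-joint arm with a two-finger parallel gripper is mounted at the origin on a cart in front of the work surface, level with it; the furniture and walls round the work are solid. World frame = base frame: x ahead of the robot, y to its left, z up, the work surface at z = 0. Lengths are in mm, angles in rad, forces in N, time in s.
With the tool pointing down it reaches from about 300 to 775 mm from the base axis. Payload 14.6 kg.
Tool frame: the origin (TCP) lies midway between the tips of the shut fingers; the grasp point (between the pads) lies 19 mm behind it; y points along the fingers, z is the direction in which the jaws open and shut, and the axes are right-handed (so a half turn about y gives the same grasp; the last joint's range is limited). The gripper opens to 94 mm and grips with 3 to 60 N. Pads are 16 mm wide; open, the fingers measure 119 mm over their backs; the gripper's body (75 mm by 177 mm) begins 78 mm behind the grasp point.
Start: joints at [-1.313, 0.3, 1.521, -0, 1.321, -0.067], TCP at [175.508, -521.235, 205.446] pointing down, gripper open.
Joint ranges: [-3.03, 3.03], [-0.79, 2.21], [0.23, 2.52], [-1.04, 4.18], [0, 3.07], [-2.55, 2.55]. Speed limits (rad/s): [2.22, 2.22, 2.57, 3.14, 3.14, 3.14].

### API

Orientations are given as [roll, pitch, yaw] about the fixed x, y, z axes, in that order (R = Rz(yaw) Ry(pitch) Rx(roll)).
In Python, from cell import manip gives the robot as it stands.
- The arm moves only by the tool play_rows, never from a script. Its argument "series" is a list of rows, each a list of 3 entries, a list of its own where there are three numbers: the shift along the tool's x, y, z in m, then the turn about the tool's y in rad, then the closure, from 0 (fully open) to 1 (shut). In form: [[[dx, dy, dz], twist, grip], ...]. A call has 1 to 20 rows; each row is the pose to reach, as a shift and turn from the pose measured when the call began, along the tool's axes at that moment; what a row does not reach only later rows make up. A row lasts 1/10 s, in which the tool goes at most 50 mm and 8.59 degrees, less where a joint would pass 70% of its speed; a pose out of reach is approached as far as the arm can. A call with a gripper value outside its range is refused whole. The fingers move at their own pace and stop on an object; "squeeze" is the grip in N (left out, the last holds). Time passes only in rows, so rows that repeat a pose let the fingers close. It gives the time, the measured TCP pose, the force and the opening at its end, in the units of the state.
- manip.read_state(): the state, without advancing time (a new reading comes with each control period).
- manip.camera(name): name is "scene" or "top" or "wrist"; returns the picture (420x560x3 uint8, red, green, blue); there is no depth.
- manip.camera_params(name): a dict with "K" (3x3 intrinsics, pixels), "dist_coeffs" ([k1, k2, p1, p2, k3] as OpenCV has them; the pictures are not rectified), "rvec" (rotation vector, rad) and "tvec" (3), from world to camera coordinates, as OpenCV has them. Camera axes: x right, y down, z forward; pixel columns grow to the right and rows downward; lengths in mm; the calibration is good to about 2 mm. A picture is of the moment at which its call begins: read the wrist's pose just before it. camera_params takes no time and is no camera call; for the wrist camera it gives the pose at the moment of the call.
- manip.sign_off(): hands the job in, once; it reports no verdict.
The state is a dict: "clock": time; "joints": joint angles; "qd": joint speeds; "effort": joint torques, N m; "eef_pos": TCP position; "eef_rot": TCP orientation; "wrist_force": force on the tool from outside, world axes, zero at the start; "moment": the same for the moment, N m; "finger_gap": finger opening in mm.
Only numpy, scipy, OpenCV 4.12 (cv2) and the standard library are available. Lean on these libraries where they do the work, as an engineer would, in place of code of your own. Each camera call takes 0.05 s, during which the arm holds its last target. There are 200 camera calls.

## Working session

There is one attempt and no reset: what is moved stays moved. The work goes in short steps, Python scripts to look and compute and a tool call to move; the robot and the scene stay as the last step left them, time stands still between calls to the robot, and variables do not carry over. Pictures are saved under pics/ and viewed, about 8 in all and at most 12, crops included, and the job is handed in when it is done.

Besides the shell and the picture viewer there is one more tool, called by a JSON object that holds its "op" and its "data", one argument or row to a line. play_rows: Moves the arm, as the interface text tells. Its arguments: {"type":"object","properties":{"series":{"type":"array","items":{"type":"array"}},"squeeze":{"type":"number"}},"required":["series"]}

```bash
mkdir -p pics; ls
python3 - <<'E'
from cell import manip
import cv2,numpy as np
print(manip.read_state())
a=manip.camera("top");b=manip.camera("scene")
np.save("top0.npy",a);np.save("scene0.npy",b)
cv2.imwrite("pics/top0.png",a[:,:,::-1]);cv2.imwrite("pics/scene0.png",b[:,:,::-1])
for n in("top","scene"):print(n,manip.camera_params(n))
E
```

```text
pics
{'clock': 0.0, 'joints': array([-1.31263024e+00,  3.00487552e-01,  1.52157120e+00, -2.27702685e-05,
        1.32068492e+00, -6.66280113e-02]), 'qd': array([ 0.00084719, -0.00044957,  0.0012795 , -0.00040334,  0.00101794,
        0.00031946]), 'effort': array([ 2.53119571e-03, -5.31808591e+01, -3.52740133e+01,  7.09516718e-02,
        2.43732979e-02, -9.38767903e-05]), 'eef_pos': array([ 175.42405401, -521.00412356,  204.88148201]), 'eef_rot': array([-1.57194626e+00,  5.46267493e-05, -2.81679294e+00]), 'wrist_force': array([-0.07297172,  0.04378738,  0.210962  ]), 'moment': array([0.04966472, 0.04624637, 0.00602213]), 'finger_gap': 93.68647763003811}
top {'K': array([[466.56466115,   0.        , 282.83726026],
       [  0.        , 466.56466115, 208.01114599],
       [  0.        ,   0.        ,   1.        ]]), 'dist_coeffs': array([-0.00373174,  0.        ,  0.        ,  0.        ,  0.        ]), 'rvec': array([ 2.13836308, -2.16648512,  0.13491202]), 'tvec': array([  66.33911272,  510.45275969, 1394.70376769])}
scene {'K': array([[447.80530038,   0.        , 277.97494441],
       [  0.        , 447.80530038, 206.71246605],
       [  0.        ,   0.        ,   1.        ]]), 'dist_coeffs': array([0.00290968, 0.        , 0.        , 0.        , 0.        ]), 'rvec': array([ 2.10067337, -0.99620862,  0.48749876]), 'tvec': array([-277.71752491,  321.43743472, 1099.21837838])}
```

View pics/top0.png

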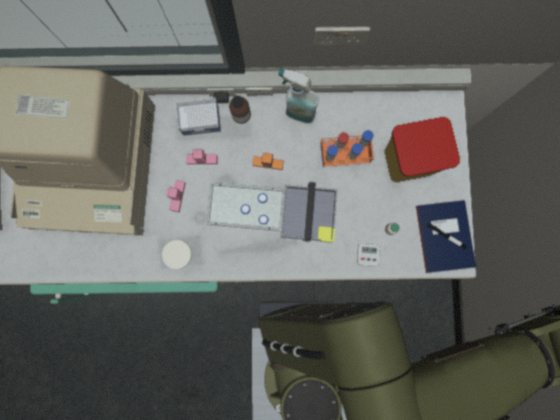

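View pics/scene0.png

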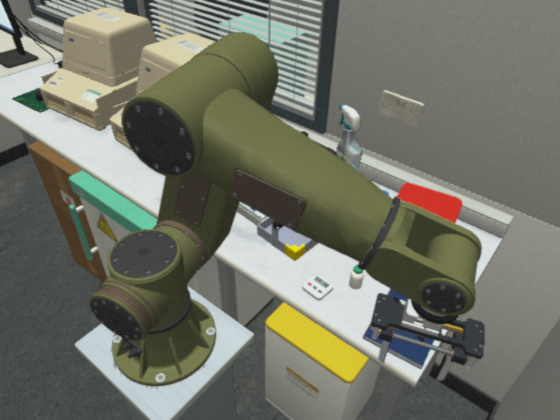

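Top view: the candidates for the scraper are the orange T block (267,161), pink look-alikes (202,158) and (176,195), and the orange rack (347,151). I pick (267,161). The board is at (246,207), the caddy at (309,213) with yellow corner (326,234), and the caps at (263,198), (245,209), (263,219). Next I measure and take a crop.

```bash
cat > h.py <<'E'
import numpy as np,cv2
from scipy.spatial.transform import Rotation as Ro
def ray(p,uv,z):
    uv=np.atleast_2d(uv).astype(float)
    n=cv2.undistortPoints(uv[:,None],p["K"],p["dist_coeffs"])[:,0]
    R=cv2.Rodrigues(p["rvec"])[0];c=-R.T@p["tvec"]
    d=np.c_[n,np.ones(len(n))]@R
    return (c+d*((z-c[2])/d[:,2])[:,None])
def proj(p,X): return cv2.projectPoints(np.atleast_2d(X).astype(float),p["rvec"],p["tvec"],p["K"],p["dist_coeffs"])[0][:,0]
def blobs(img,lo,hi,amin=15):
    m=cv2.inRange(cv2.cvtColor(img,cv2.COLOR_RGB2HSV),lo,hi)
    n,l,s,c=cv2.connectedComponentsWithStats(m)
    return m,[(s[i,4],c[i].round(1),s[i,:4],l==i) for i in range(1,n) if s[i,4]>=amin]
def tool(st): return Ro.from_euler('xyz',st["eef_rot"]).as_matrix()
E
python3 - <<'E'
from h import *
from cell import manip
a=np.load("top0.npy");p=manip.camera_params("top")
for nm,lo,hi,z in(("orange",(5,150,120),(18,255,255),22),("blue",(105,60,60),(130,255,255),59),("yellow",(24,150,120),(34,255,255),40)):
    m,b=blobs(a,lo,hi,8)
    for s in b: print(nm,s[0],s[1],s[2],ray(p,s[1],s[3].any() and z)[0].round(0))
for nm,uv,z in(("board corners",[(212,187),(283,190),(280,228),(211,224)],57),("caddy",[(286,187),(336,190),(333,241),(282,239)],40),("handle",[(311,184),(308,240)],100),("petri?",[(176,254),(200,217)],8),("timer,bottle",[(369,254),(394,228)],18)):
    print(nm,ray(p,uv,z).round(0).tolist())
c=cv2.resize(a[135:275,155:355],None,fx=4,fy=4,interpolation=cv2.INTER_CUBIC)
cv2.imwrite("pics/c0.png",c[:,:,::-1])
w=manip.camera_params("wrist");st=manip.read_state()
R=cv2.Rodrigues(w["rvec"])[0];print("wristcam pos in tool",tool(st).T@(-R.T@w["tvec"]-st["eef_pos"]),"cam axes in tool\n",(R@tool(st)).round(2),w["K"],"\ntool\n",tool(st).round(3))
E
```

```text
orange 22 [349.  144.8] [347 142   6   8] [ 710. -150.   22.]
orange 78 [364.1 155.8] [357 148  12  14] [ 674. -197.   22.]
orange 20 [267.5 156.6] [264 155   8   5] [676. 106.  22.]
orange 19 [277.1 163.1] [274 161   6   6] [654.  76.  22.]
blue 15 [215.  129.1] [211 128   8   3] [755. 265.  59.]
blue 13 [186.5 132.4] [183 131   7   3] [746. 353.  59.]
blue 103 [367.6 135.4] [363 130  11  12] [ 729. -203.   59.]
blue 93 [332.3 150.2] [327 145  11  11] [684. -94.  59.]
blue 97 [356.7 148.6] [352 144  11  11] [ 688. -168.   59.]
blue 29 [262.3 198.4] [258 193   9  10] [538. 121.  59.]
blue 2569 [446.1 237.6] [418 201  58  71] [ 413. -425.   59.]
blue 28 [245.3 209.8] [241 205   9   9] [504. 172.  59.]
blue 29 [263.4 219.1] [259 215   9   9] [475. 118.  59.]
board corners [[575.0, 273.0, 57.0], [563.0, 58.0, 57.0], [448.0, 69.0, 57.0], [463.0, 276.0, 57.0]]
caddy [[575.0, 49.0, 40.0], [564.0, -104.0, 40.0], [408.0, -90.0, 40.0], [416.0, 63.0, 40.0]]
handle [[573.0, -24.0, 100.0], [408.0, -12.0, 100.0]]
petri? [[376.0, 391.0, 8.0], [490.0, 318.0, 8.0]]
timer,bottle [[368.0, -201.0, 18.0], [447.0, -281.0, 18.0]]
wristcam pos in tool [ -74.36572821 -179.9623706    -1.15231024] cam axes in tool
 [[ 0.    0.    1.  ]
 [ 0.97 -0.26 -0.  ]
 [ 0.26  0.97 -0.  ]] [[368.68113245   0.         287.30857948]
 [  0.         368.68113245 207.17466106]
 [  0.           0.           1.        ]] 
tool
 [[-0.948 -0.     0.319]
 [-0.319  0.001 -0.948]
 [-0.    -1.    -0.001]]
```

View pics/c0.png

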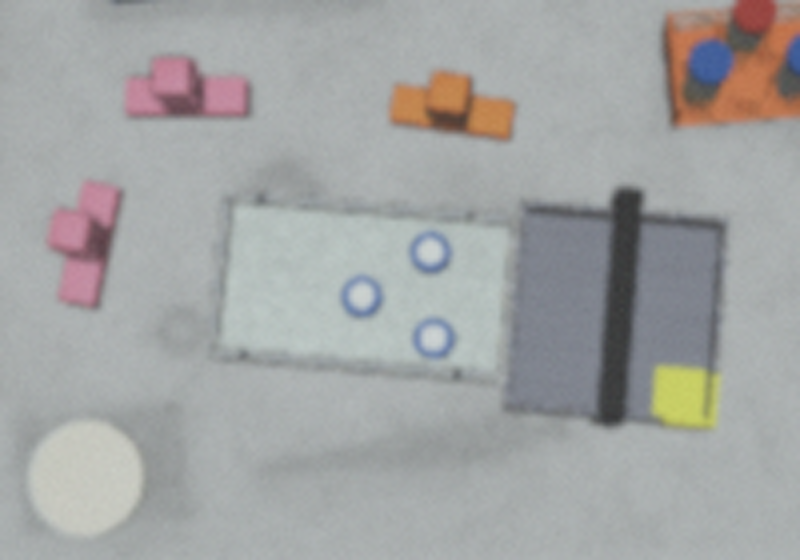

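The crop confirms the orange scraper (grip top at crop (450,90)) with its foot along world y. The pinks are clearly separate, and the white disc at crop (85,477) is the petri dish. Now I move to a hover for a wrist view.

{"op": "play_rows", "data": {
  "series": [
    [[-0.56,-0.045,-0.456],0.4,0],
    [[-0.56,-0.045,-0.456],0.4,0],
    [[-0.56,-0.045,-0.456],0.4,0],
    [[-0.56,-0.045,-0.456],0.4,0],
    [[-0.56,-0.045,-0.456],0.4,0],
    [[-0.56,-0.045,-0.456],0.4,0],
    [[-0.56,-0.045,-0.456],0.4,0],
    [[-0.56,-0.045,-0.456],0.4,0],
    [[-0.56,-0.045,-0.456],0.4,0],
    [[-0.56,-0.045,-0.456],0.4,0],
    [[-0.56,-0.045,-0.456],0.4,0],
    [[-0.56,-0.045,-0.456],0.4,0],
    [[-0.56,-0.045,-0.456],0.4,0],
    [[-0.56,-0.045,-0.456],0.4,0],
    [[-0.56,-0.045,-0.456],0.4,0],
    [[-0.56,-0.045,-0.456],0.4,0],
    [[-0.56,-0.045,-0.456],0.4,0],
    [[-0.56,-0.045,-0.456],0.4,0],
    [[-0.56,-0.045,-0.456],0.4,0],
    [[-0.56,-0.045,-0.456],0.4,0]
  ]
}}

```text
clock: 2.1
eef_pos: [560.5, 89.0, 250.7]
eef_rot: [-1.572, 0.0, 3.065]
wrist_force: [-0.7, 0.6, 0.1]
finger_gap: 93.8
```

Run:
```python
from h import *
from cell import manip
st=manip.read_state();print({k:np.round(st[k],3) for k in("clock","joints","eef_pos","eef_rot")})
p=manip.camera_params("wrist");a=manip.camera("wrist")
np.save("w1.npy",a);np.save("w1p.npy",p,allow_pickle=True)
cv2.imwrite("pics/w1.png",cv2.resize(a,(784,588))[:,:,::-1])
```

```text
{'clock': np.float64(2.1), 'joints': array([9.300e-02, 3.090e-01, 1.404e+00, 1.000e-03, 1.428e+00, 1.739e+00]), 'eef_pos': array([560.504,  89.022, 250.716]), 'eef_rot': array([-1.572,  0.   ,  3.065])}
```

View pics/w1.png

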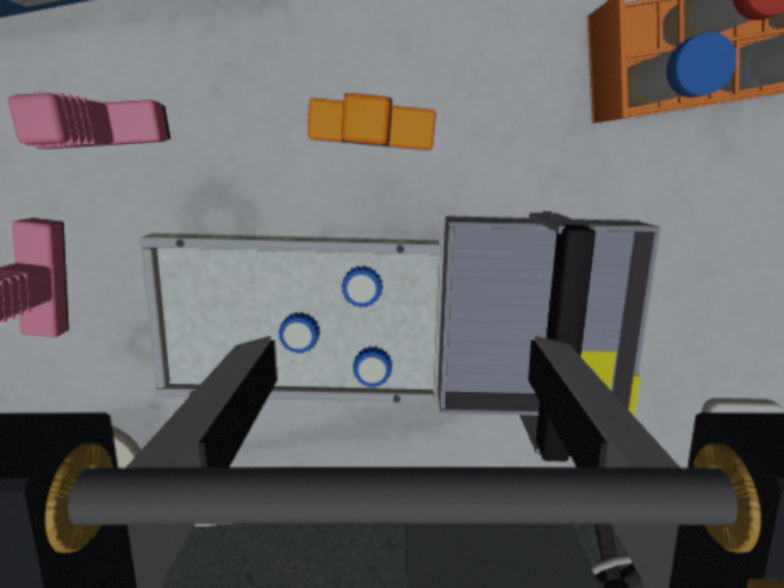

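Wrist view (×1.4): scraper grip top about (367,119), foot ends (308,119) and (434,129). Board rails run (143,237)–(440,242) and (165,396)–(437,401), caps at (361,287), (299,333), (372,367), caddy bar (572,340). I cast these.

Run:
```python
from h import *
a=np.load("w1.npy");p=np.load("w1p.npy",allow_pickle=True).item()
def sh(n,uv,z):
    X=ray(p,np.array(uv)/1.4,z);print(n,X[:,:2].round(1).tolist());return X
g=sh("grip top",[(343,94),(391,96),(391,144),(343,143)],85);print(g.mean(0))
f=sh("foot top L/R ends",[(309,98),(308,140),(436,108),(433,150)],22);print(f.mean(0),np.degrees(np.arctan2(*(f[2]+f[3]-f[0]-f[1])[[1,0]])))
u=sh("rail+x outer",[(143,237),(440,241)],57);ui=sh("rail+x inner",[(160,247),(440,253)],57)
l=sh("rail-x outer",[(165,396),(437,401)],57);li=sh("rail-x inner",[(167,387),(437,392)],57)
for q in(u,ui,l,li):print("ang",np.degrees(np.arctan2(*(q[1]-q[0])[[1,0]])))
sh("end",[(440,241),(437,401)],57)
sh("caddy wall top corners",[(445,217),(657,226),(440,410)],40)
sh("handle top",[(565,228),(592,228),(542,460),(568,460)],100)
sh("caps",[(361,287),(299,333),(372,367)],59)
m,b=blobs(a,(5,150,100),(18,255,255),300)
for s in b:print(s[0],s[1]*1.4,s[2]*1.4)
```

```text
grip top [[672.7, 119.3], [669.2, 89.3], [640.3, 91.7], [643.3, 122.5]]
[656.38595933 105.71455946  85.        ]
foot top L/R ends [[678.8, 151.2], [649.2, 155.7], [664.6, 57.4], [634.6, 61.5]]
[656.78958584 106.4458785   22.        ] -98.72312729297546
rail+x outer [[589.6, 277.4], [570.2, 62.3]]
rail+x inner [[581.4, 266.7], [561.3, 62.8]]
rail-x outer [[463.5, 286.1], [442.4, 72.2]]
rail-x inner [[471.0, 283.1], [450.2, 71.7]]
ang -95.15517187758842
ang -95.63144283374817
ang -95.62000651977435
ang -95.61716489090288
end [[570.2, 62.3], [442.4, 72.2]]
caddy wall top corners [[585.3, 56.5], [566.0, -102.4], [425.3, 69.7]]
handle top [[579.8, -15.5], [578.4, -32.6], [412.2, 0.7], [410.8, -18.0]]
caps [[540.6, 123.0], [508.2, 173.6], [476.2, 120.8]]
3037 [676.9   51.94] [618.8   0.  165.2 117.6]
1796 [349.72 119.  ] [308.   93.8  82.6  51.8]
868 [411.18 127.54] [389.2 106.4  46.2  43.4]
```

{"op": "play_rows", "data": {
  "series": [
    [[-0.0945,0,-0.0245],0.054,0],
    [[-0.0945,0,-0.0245],0.054,0],
    [[-0.0945,0.05,-0.0245],0.054,0],
    [[-0.0945,0.1,-0.0245],0.054,0],
    [[-0.0945,0.15,-0.0245],0.054,0],
    [[-0.0945,0.19,-0.0245],0.054,0],
    [[-0.0945,0.208,-0.0245],0.054,0],
    [[-0.0945,0.208,-0.0245],0.054,0],
    [[-0.0945,0.208,-0.0245],0.054,1],
    [[-0.0945,0.208,-0.0245],0.054,1],
    [[-0.0945,0.208,-0.0245],0.054,1],
    [[-0.0945,0.208,-0.0245],0.054,1],
    [[-0.0945,0.208,-0.0245],0.054,1],
    [[-0.0945,0.208,-0.0245],0.054,1],
    [[-0.0945,0.208,-0.0245],0.054,1],
    [[-0.0945,0.208,-0.0245],0.054,1]
  ],
  "squeeze": 40
}}

```text
clock: 3.75
eef_pos: [656.6, 106.6, 42.7]
eef_rot: [-1.572, -0.0, 3.012]
wrist_force: [-0.9, 0.6, 0.4]
finger_gap: 33.7
```

{"op": "play_rows", "data": {
  "series": [
    [[0,0,0],0,1],
    [[0,0,0],0,1],
    [[0,0,0],0,1],
    [[0,-0.03,0],0,1],
    [[0,-0.07,0],0,1],
    [[0,-0.1,0],0,1],
    [[0,-0.1,0],0,1]
  ]
}}

```text
clock: 4.45
eef_pos: [658.3, 106.8, 147.5]
eef_rot: [-1.574, 0.007, 3.012]
wrist_force: [1.0, 0.1, -1.2]
finger_gap: 29.9
```

{"op": "play_rows", "data": {
  "series": [
    [[0.151,0,-0.106],-0.2,1],
    [[0.151,0,-0.106],-0.4,1],
    [[0.151,0,-0.106],-0.6,1],
    [[0.151,0,-0.106],-0.8,1],
    [[0.151,0,-0.106],-1.0,1],
    [[0.151,0,-0.106],-1.2,1],
    [[0.151,0,-0.106],-1.4,1],
    [[0.151,0,-0.106],-1.604,1],
    [[0.151,0,-0.106],-1.604,1],
    [[0.151,0,-0.106],-1.604,1],
    [[0.151,0,-0.106],-1.604,1],
    [[0.151,0,-0.106],-1.604,1],
    [[0.151,0,-0.106],-1.604,1],
    [[0.151,0,-0.106],-1.604,1],
    [[0.151,0,-0.106],-1.604,1]
  ]
}}

```text
clock: 5.95
eef_pos: [522.2, 231.4, 146.6]
eef_rot: [-1.564, 0.002, -1.669]
wrist_force: [0.3, 0.2, -2.5]
finger_gap: 29.6
```

Run:
```python
from h import *
from cell import manip
st=manip.read_state();print({k:np.round(st[k],3) for k in("clock","joints","eef_pos","eef_rot","wrist_force")})
p=manip.camera_params("wrist");a=manip.camera("wrist")
np.save("w2.npy",a);np.save("w2p.npy",p,allow_pickle=True)
cv2.imwrite("pics/w2.png",cv2.resize(a,(784,588))[:,:,::-1])
```

```text
{'clock': np.float64(5.95), 'joints': array([ 3.530e-01,  3.960e-01,  1.534e+00, -1.000e-03,  1.205e+00,
        4.520e-01]), 'eef_pos': array([522.246, 231.438, 146.57 ]), 'eef_rot': array([-1.564,  0.002, -1.669]), 'wrist_force': array([ 0.346,  0.196, -2.545])}
```

View pics/w2.png

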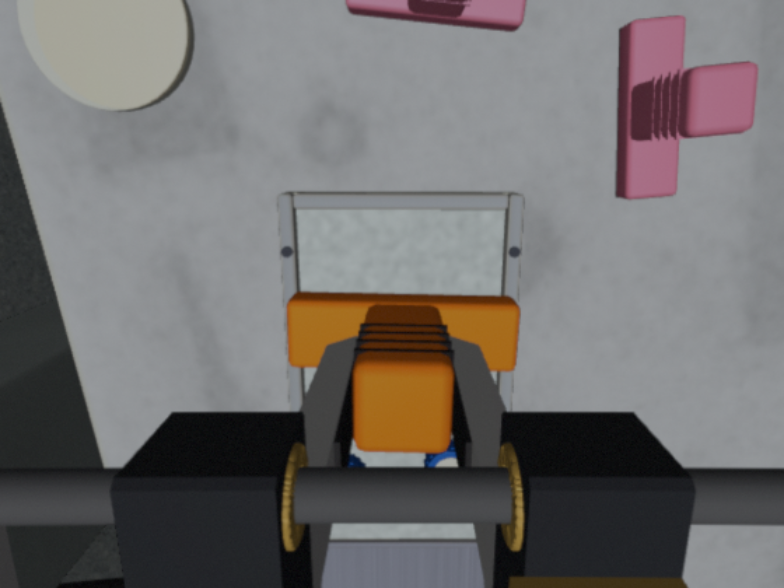

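The wrist view shows the scraper held with its foot edge (289,296)–(519,299), parallel to the board's end rail. The channel's inner edges are at (298,208) and (505,208), with a cap visible at (443,460). I compute the lateral offset.

Run:
```python
from h import *
p=np.load("w2p.npy",allow_pickle=True).item()
ft=146.6-41+22-1
F=ray(p,np.array([(288,298),(519,302),(289,364),(516,369)])/1.4,ft)
I=ray(p,np.array([(296,209),(505,208),(300,395),(499.,400)])/1.4,57)
O=ray(p,np.array([(279,194),(524,194)])/1.4,57)
d=np.array([-.096,-.9954]);n=np.array([.9954,-.096]);e=np.array([506.3,67.2])
for nm,q in(("foot",F),("inner",I),("outer",O)):
    print(nm,q[:,:2].round(1).tolist(),"lat",((q[:,:2]-e)@n).round(1),"back",(-(q[:,:2]-e)@d).round(1))
for q in(F[[0,1]],F[[2,3]],O):print(np.degrees(np.arctan2(*(q[1]-q[0])[[1,0]])))
```

```text
foot [[478.1, 255.3], [570.4, 244.3], [474.1, 227.2], [567.9, 215.3]] lat [-46.1  46.8 -47.4  47.1] back [184.6 182.4 156.1 153.3]
inner [[472.3, 284.5], [580.1, 274.2], [458.7, 180.3], [571.3, 165.6]] lat [-54.8  53.6 -58.3  55.2] back [213.1 213.2 108.  104.2]
outer [[464.8, 293.0], [590.1, 280.4]] lat [-63.  63.] back [220.7 220.3]
-6.829702375077636
-7.20504656474124
-5.7253302204640875
```

{"op": "play_rows", "data": {
  "series": [
    [[0,0.02,0],-0.02,1],
    [[0,0.04,0],-0.02,1],
    [[0,0.05,0],-0.02,1],
    [[0,0.0566,0],-0.02,1],
    [[0,0.0566,0],-0.02,1],
    [[0,0.0566,0],-0.02,1]
  ]
}}

```text
clock: 6.6
eef_pos: [523.0, 231.7, 90.8]
eef_rot: [-1.563, 0.003, -1.649]
wrist_force: [-0.3, 0.3, -1.8]
finger_gap: 29.7
```

{"op": "play_rows", "data": {
  "series": [
    [[0.01,0.001,-0.0005],0,1],
    [[0.02,0.001,-0.001],0,1],
    [[0.03,0.001,-0.001],0,1],
    [[0.04,0.001,-0.001],0,1],
    [[0.05,0.001,-0.0015],0,1],
    [[0.06,0.001,-0.0015],0,1],
    [[0.07,0.001,-0.002],0,1],
    [[0.08,0.001,-0.002],0,1],
    [[0.09,0.001,-0.002],0,1],
    [[0.1,0.001,-0.0025],0,1],
    [[0.11,0.001,-0.0025],0,1],
    [[0.12,0.001,-0.003],0,1],
    [[0.13,0.001,-0.003],0,1],
    [[0.14,0.001,-0.003],0,1],
    [[0.15,0.001,-0.0035],0,1],
    [[0.158,0.001,-0.0035],0,1],
    [[0.166,0.001,-0.0035],0,1],
    [[0.174,0.001,-0.004],0,1],
    [[0.182,0.001,-0.004],0,1],
    [[0.182,0.001,-0.004],0,1]
  ]
}}

```text
clock: 8.6
eef_pos: [504.8, 49.7, 89.3]
eef_rot: [-1.563, 0.003, -1.65]
wrist_force: [0.1, 0.3, -1.8]
finger_gap: 29.8
```

Run:
```python
from h import *
from cell import manip
st=manip.read_state();print({k:np.round(st[k],3) for k in("clock","eef_pos","eef_rot","wrist_force")})
a=manip.camera("top")
c=cv2.resize(a[135:275,195:395],None,fx=4,fy=4,interpolation=cv2.INTER_CUBIC);cv2.imwrite("pics/t2.png",c[:,:,::-1])
```

```text
{'clock': np.float64(8.6), 'eef_pos': array([504.784,  49.721,  89.266]), 'eef_rot': array([-1.563,  0.003, -1.65 ]), 'wrist_force': array([ 0.052,  0.286, -1.779])}
```

View pics/t2.png

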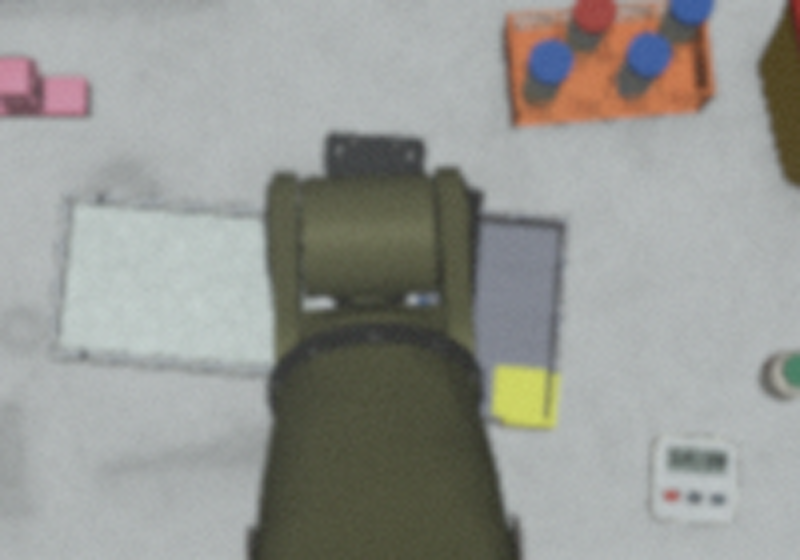

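{"op": "play_rows", "data": {
  "series": [
    [[0,-0.035,0],0,1],
    [[0,-0.07,0],0,1],
    [[0,-0.07,0],0,1],
    [[-0.044,-0.07,0.048],0,1],
    [[-0.088,-0.07,0.097],0,1],
    [[-0.132,-0.07,0.145],0,1],
    [[-0.132,-0.07,0.145],0,1],
    [[-0.132,-0.07,0.145],0,1],
    [[-0.132,-0.03,0.145],0,1],
    [[-0.132,0.01,0.145],0,1],
    [[-0.132,0.03,0.145],0,1],
    [[-0.132,0.042,0.145],0,1],
    [[-0.132,0.042,0.145],0,1],
    [[-0.132,0.042,0.145],0,1]
  ]
}}

```text
clock: 10.05
eef_pos: [660.5, 170.5, 49.9]
eef_rot: [-1.562, 0.003, -1.65]
wrist_force: [0.6, 1.2, -1.1]
finger_gap: 30.3
```

Run:
```python
from h import *
from cell import manip
st=manip.read_state();print(st["eef_pos"],st["wrist_force"])
p=manip.camera_params("top");a=manip.camera("top")
m,b=blobs(a,(100,50,50),(130,255,255),8)
for s in b:
    if 200<s[1][0]<345 and s[1][1]>170: print(s[:3],ray(p,s[1],14))
np.save("top3.npy",a)
c=cv2.resize(a[135:275,195:395],None,fx=4,fy=4,interpolation=cv2.INTER_CUBIC);cv2.imwrite("pics/t3.png",c[:,:,::-1])
```

```text
[660.5224395  170.48953247  49.88204006] [ 0.55668459  1.15627604 -1.10408356]
(np.int32(191), array([299. , 213.6]), array([293, 198,  13,  32], dtype=int32)) [[495.66016287   9.9041065   14.        ]]
```

View pics/t3.png

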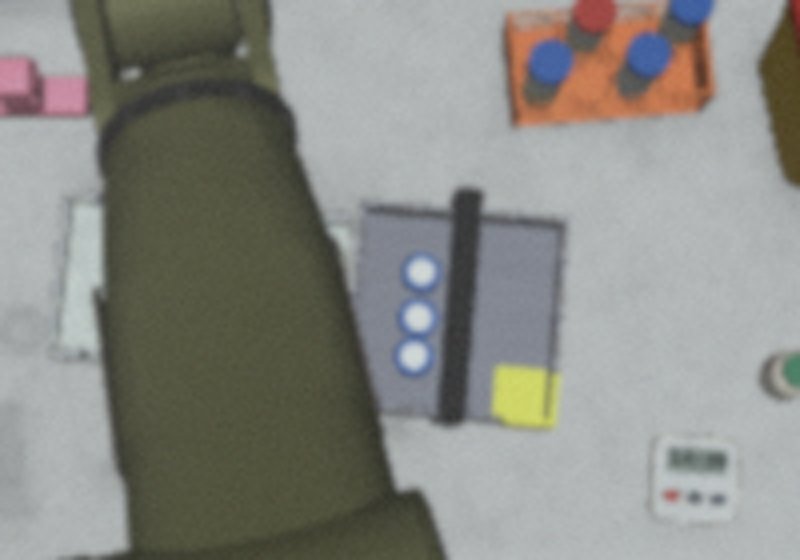

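All three caps lie flat in the caddy at crop (421,272), (417,318) and (413,356). Now I set the scraper down.

{"op": "play_rows", "data": {
  "series": [
    [[0,0.004,0],0,1],
    [[0,0.0075,0],0,1],
    [[0,0.0075,0],0,1],
    [[0,0.0075,0],0,1]
  ]
}}

```text
clock: 10.5
eef_pos: [661.1, 170.6, 43.2]
eef_rot: [-1.56, 0.004, -1.65]
wrist_force: [1.3, 0.6, 0.8]
finger_gap: 30.0
```

{"op": "play_rows", "data": {
  "series": [
    [[0,0.0005,0],0,0.62],
    [[0,0.0005,0],0,0.55],
    [[0,0.0005,0],0,0.4],
    [[0,0.0005,0],0,0.2],
    [[0,0.0005,0],0,0],
    [[0,0.0005,0],0,0],
    [[0,0.0005,0],0,0],
    [[0,0.0005,0],0,0],
    [[0,-0.05,0],0,0],
    [[0,-0.1,0],0,0],
    [[0,-0.16,0],0,0],
    [[0,-0.16,0],0,0]
  ]
}}

```text
clock: 11.7
eef_pos: [660.9, 170.5, 210.3]
eef_rot: [-1.551, 0.006, -1.65]
wrist_force: [0.1, 0.5, -0.3]
finger_gap: 94.1
```

{"op": "play_rows", "data": {
  "series": [
    [[0.199,0,-0.15],-0.2,0],
    [[0.199,0,-0.15],-0.4,0],
    [[0.199,0,-0.15],-0.6,0],
    [[0.199,0,-0.15],-0.8,0],
    [[0.199,0,-0.15],-1.0,0],
    [[0.199,0,-0.15],-1.2,0],
    [[0.199,0,-0.15],-1.4,0],
    [[0.199,0,-0.15],-1.557,0],
    [[0.199,0,-0.15],-1.557,0],
    [[0.199,0,-0.15],-1.557,0],
    [[0.199,0,-0.15],-1.557,0],
    [[0.199,0,-0.15],-1.557,0],
    [[0.199,0,-0.15],-1.557,0],
    [[0.199,0,-0.15],-1.557,0]
  ]
}}

```text
clock: 13.1
eef_pos: [495.7, -16.0, 206.0]
eef_rot: [-1.564, -0.019, -0.094]
wrist_force: [-0.5, -1.0, 0.1]
finger_gap: 94.2
```

Run:
```python
from h import *
from cell import manip
from scipy.optimize import least_squares
st=manip.read_state();print({k:np.round(st[k],4) for k in("clock","joints","eef_pos","eef_rot","wrist_force")});print(tool(st).round(3))
D=[(.3005,1.5216,1.3207,549.75,204.9),(.309,1.404,1.428,567.5,250.7),(.396,1.534,1.205,571.2,146.6)]
j=st["joints"];D.append((j[1],j[2],j[4],np.hypot(*st["eef_pos"][:2]),st["eef_pos"][2]));D=np.array(D)
def fk(q,j2,j3,j5):
    a,b,L2,L3,c,T=q;s=j2+j3
    return a+L2*np.sin(j2)+L3*np.sin(s+c)+T*np.sin(s+j5),b+L2*np.cos(j2)+L3*np.cos(s+c)+T*np.cos(s+j5)
def f(q):
    r,z=fk(q,*D[:,:3].T);return np.r_[r-D[:,3],z-D[:,4],0.01*(q-q0)]
q0=np.array([0,300,450,450,-.0,250.])
s=least_squares(f,q0);print(s.x.round(2),s.fun.round(1))
p=manip.camera_params("top");print("ledge",ray(p,[(280,92),(280,78),(470,240)],0).round(0).tolist())
a=manip.camera("scene");cv2.imwrite("pics/s4.png",a[:,:,::-1])
```

```text
{'clock': np.float64(13.1), 'joints': array([-0.1099,  0.1668,  1.6839,  0.0071,  1.2716, -1.5884]), 'eef_pos': array([495.684 , -16.0107, 206.0198]), 'eef_rot': array([-1.5643, -0.0194, -0.0944]), 'wrist_force': array([-0.5201, -0.9562,  0.0698])}
[[ 0.995  0.02   0.094]
 [-0.094  0.005  0.996]
 [ 0.019 -1.     0.007]]
[2.4900e+00 2.4386e+02 4.2416e+02 4.4830e+02 9.0000e-02 2.9263e+02] [-0.1  0.1 -0.   0.1  0.  -0.  -0.1  0.1  0.  -0.6 -0.3 -0.   0.   0.4]
ledge [[895.0, 64.0, 0.0], [942.0, 64.0, 0.0], [408.0, -519.0, 0.0]]
```

View pics/s4.png

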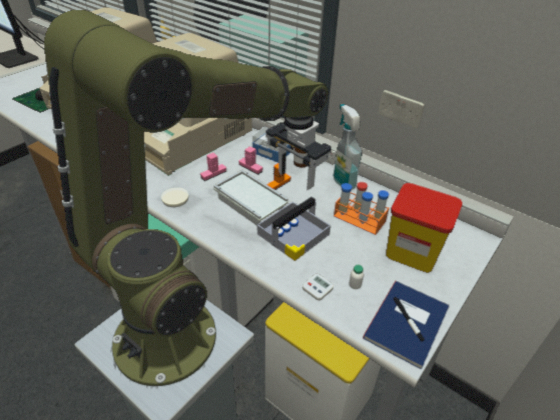

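Scene view: scraper standing upright at (280,178), caps in the caddy at (287,226), handle bar at (295,213), and bystanders untouched. The gripper is above the bar, so I descend and grip.

{"op": "play_rows", "data": {
  "series": [
    [[-0.001,0.045,-0.001],0,0],
    [[-0.002,0.09,-0.001],0,0],
    [[-0.003,0.12,-0.0014],0,0],
    [[-0.003,0.137,-0.0014],0,0],
    [[-0.003,0.137,-0.0014],0,0],
    [[-0.003,0.137,-0.0014],0,1],
    [[-0.003,0.137,-0.0014],0,1],
    [[-0.003,0.137,-0.0014],0,1],
    [[-0.003,0.137,-0.0014],0,1],
    [[-0.003,0.137,-0.0014],0,1],
    [[-0.003,0.137,-0.0014],0,1],
    [[-0.003,0.137,-0.0014],0,1],
    [[-0.003,0.137,-0.0014],0,1],
    [[-0.003,0.137,-0.0014],0,1],
    [[-0.003,0.137,-0.0014],0,1],
    [[-0.003,0.137,-0.0014],0,1],
    [[-0.003,0.137,-0.0014],0,1]
  ],
  "squeeze": 60
}}

```text
clock: 14.85
eef_pos: [495.3, -16.6, 69.0]
eef_rot: [-1.564, -0.019, -0.094]
wrist_force: [0.2, -1.0, -0.1]
finger_gap: 19.5
```

{"op": "play_rows", "data": {
  "series": [
    [[0,-0.02,0],0,1],
    [[0,-0.045,0],0,1],
    [[0,-0.075,0],0,1],
    [[0,-0.11,0],0,1],
    [[0.02,-0.14,0.005],0.1,1],
    [[0.04,-0.17,0.01],0.2,1],
    [[0.06,-0.2,0.015],0.3,1],
    [[0.08,-0.23,0.02],0.4,1],
    [[0.1,-0.26,0.025],0.5,1],
    [[0.109,-0.29,0.028],0.6,1],
    [[0.109,-0.315,0.028],0.65,1],
    [[0.109,-0.329,0.028],0.69,1],
    [[0.109,-0.329,0.028],0.69,1],
    [[0.109,-0.329,0.028],0.69,1]
  ]
}}

```text
clock: 16.25
eef_pos: [599.8, -0.3, 398.9]
eef_rot: [-1.555, -0.01, -0.783]
wrist_force: [0.1, -0.4, -5.0]
finger_gap: 19.9
```

Run:
```python
from h import *
from cell import manip
st=manip.read_state();print({k:np.round(st[k],4) for k in("clock","joints","eef_pos","eef_rot","wrist_force","finger_gap")});print(tool(st).round(3))
```

```text
{'clock': np.float64(16.25), 'joints': array([-0.0643,  0.3544,  1.0127,  0.006 ,  1.7565, -0.8513]), 'eef_pos': array([ 5.998091e+02, -3.485000e-01,  3.988922e+02]), 'eef_rot': array([-1.5546, -0.0096, -0.7827]), 'wrist_force': array([ 0.113 , -0.3907, -5.0271]), 'finger_gap': np.float64(19.8764)}
[[ 0.709  0.018  0.705]
 [-0.705  0.005  0.709]
 [ 0.01  -1.     0.016]]
```

{"op": "play_rows", "data": {
  "series": [
    [[0.03,-0.016,0.026],0.03,1],
    [[0.06,-0.032,0.052],0.066,1],
    [[0.09,-0.048,0.078],0.066,1],
    [[0.12,-0.056,0.104],0.066,1],
    [[0.15,-0.056,0.13],0.066,1],
    [[0.15,-0.056,0.13],0.066,1]
  ]
}}

```text
clock: 16.85
eef_pos: [736.5, -12.9, 415.2]
eef_rot: [-1.54, -0.021, -0.848]
wrist_force: [0.8, 0.2, -5.3]
finger_gap: 19.5
```

```bash
cat > s.py <<'E'
from h import *
from cell import manip
st=manip.read_state();print({k:np.round(st[k],3) for k in("clock","joints","qd","eef_pos","wrist_force","finger_gap")})
T=tool(st);print(T.round(3))
print("tilt",np.degrees(np.arccos(-T[2,1])),"fingers head",np.degrees(np.arctan2(T[1,1],T[0,1])))
E
python3 s.py
```

```text
{'clock': np.float64(16.85), 'joints': array([-0.07 ,  0.831,  0.241,  0.008,  2.034, -0.789]), 'qd': array([-0.009,  0.029, -0.03 ,  0.005, -0.156, -0.007]), 'eef_pos': array([736.455, -12.855, 415.192]), 'wrist_force': array([ 0.773,  0.192, -5.329]), 'finger_gap': np.float64(19.548)}
[[ 0.661  0.037  0.749]
 [-0.75   0.005  0.661]
 [ 0.021 -0.999  0.031]]
tilt 2.1382616564343975 fingers head 7.679506795740349
```

It tilts the tool when pushed beyond reach. I continue in small steps.

{"op": "play_rows", "data": {
  "series": [
    [[0.066,0.004,0.075],0,1],
    [[0.066,0.004,0.075],0,1],
    [[0.066,0.004,0.075],0,1],
    [[0.066,0.004,0.075],0,1],
    [[0.066,0.004,0.075],0,1],
    [[0.066,0.004,0.075],0,1]
  ]
}}

```text
clock: 17.45
eef_pos: [768.9, -11.6, 377.8]
eef_rot: [-1.515, -0.043, -0.849]
wrist_force: [-0.6, 0.5, -4.3]
finger_gap: 19.8
```

```bash
python3 s.py
```

```text
{'clock': np.float64(17.45), 'joints': array([-0.066,  0.885,  0.235,  0.01 ,  1.951, -0.785]), 'qd': array([-0.001,  0.004,  0.   ,  0.002, -0.004,  0.   ]), 'eef_pos': array([768.882, -11.587, 377.804]), 'wrist_force': array([-0.56 ,  0.491, -4.284]), 'finger_gap': np.float64(19.783)}
[[ 0.66   0.07   0.748]
 [-0.75   0.004  0.661]
 [ 0.043 -0.998  0.056]]
tilt 4.04681480950348 fingers head 3.584762296662317
```

{"op": "play_rows", "data": {
  "series": [
    [[0.172,-0.152,0.196],0,1],
    [[0.172,-0.152,0.196],0,1],
    [[0.172,-0.152,0.196],0,1],
    [[0.172,-0.152,0.196],0,1],
    [[0.172,-0.152,0.196],0,1],
    [[0.172,-0.152,0.196],0,1],
    [[0.172,-0.152,0.196],0,1],
    [[0.172,-0.152,0.196],0,1]
  ]
}}

```text
clock: 18.25
eef_pos: [768.8, -8.9, 393.5]
eef_rot: [-1.491, -0.065, -0.851]
wrist_force: [0.3, 0.0, -3.8]
finger_gap: 19.7
```

```bash
python3 s.py
```

```text
{'clock': np.float64(18.25), 'joints': array([-0.063,  0.865,  0.236,  0.011,  1.939, -0.781]), 'qd': array([ 0.002, -0.008,  0.002,  0.001,  0.008, -0.   ]), 'eef_pos': array([768.799,  -8.911, 393.518]), 'wrist_force': array([ 0.263,  0.045, -3.801]), 'finger_gap': np.float64(19.657)}
[[ 0.658  0.102  0.746]
 [-0.75   0.004  0.661]
 [ 0.065 -0.995  0.079]]
tilt 5.878051529240809 fingers head 2.2722899357297326
```

{"op": "play_rows", "data": {
  "series": [
    [[-0.012,-0.05,-0.01],0,1],
    [[-0.024,-0.1,-0.02],0,1],
    [[-0.036,-0.15,-0.03],0,1],
    [[-0.047,-0.197,-0.039],0,1],
    [[-0.047,-0.197,-0.039],0,1]
  ]
}}

```text
clock: 18.75
eef_pos: [654.1, 0.1, 554.5]
eef_rot: [-1.469, -0.084, -0.852]
wrist_force: [0.1, -0.1, -3.9]
finger_gap: 19.5
```

{"op": "play_rows", "data": {
  "series": [
    [[0.18,-0.32,0.2],0,1],
    [[0.18,-0.32,0.2],0,1],
    [[0.18,-0.32,0.2],0,1],
    [[0.18,-0.32,0.2],0,1],
    [[0.18,-0.32,0.2],0,1]
  ]
}}

```text
clock: 19.25
eef_pos: [632.7, -1.6, 583.4]
eef_rot: [-1.449, -0.102, -0.854]
wrist_force: [-0.3, -0.1, -5.3]
finger_gap: 19.8
```

```bash
python3 s.py
```

```text
{'clock': np.float64(19.25), 'joints': array([-0.067,  0.584,  0.236,  0.017,  2.164, -0.778]), 'qd': array([-0.007, -0.063,  0.003,  0.002,  0.06 , -0.005]), 'eef_pos': array([632.65 ,  -1.582, 583.405]), 'wrist_force': array([-0.274, -0.062, -5.334]), 'finger_gap': np.float64(19.781)}
[[ 0.653  0.158  0.74 ]
 [-0.75   0.004  0.661]
 [ 0.101 -0.987  0.121]]
tilt 9.080162853442744 fingers head 1.4234957822550596
```

{"op": "play_rows", "data": {
  "series": [
    [[0.24,-0.24,0.27],0,1],
    [[0.24,-0.24,0.27],0,1],
    [[0.24,-0.24,0.27],0,1],
    [[0.24,-0.24,0.27],0,1]
  ]
}}

```text
clock: 19.65
eef_pos: [646.3, -2.0, 578.6]
eef_rot: [-1.428, -0.119, -0.857]
wrist_force: [-0.2, 0.2, -4.5]
finger_gap: 19.7
```

{"op": "play_rows", "data": {
  "series": [
    [[0.24,-0.24,0.27],0,1],
    [[0.24,-0.24,0.27],0,1],
    [[0.24,-0.24,0.27],0,1],
    [[0.24,-0.24,0.27],0,1]
  ]
}}

```text
clock: 20.05
eef_pos: [655.6, -2.3, 578.7]
eef_rot: [-1.406, -0.139, -0.86]
wrist_force: [-0.7, 0.7, -4.5]
finger_gap: 19.5
```

{"op": "play_rows", "data": {
  "series": [
    [[0.24,-0.24,0.27],0,1],
    [[0.24,-0.24,0.27],0,1],
    [[0.24,-0.24,0.27],0,1],
    [[0.24,-0.24,0.27],0,1]
  ]
}}

```text
clock: 20.45
eef_pos: [661.8, -2.7, 582.2]
eef_rot: [-1.383, -0.158, -0.863]
wrist_force: [-0.1, -0.1, -4.4]
finger_gap: 19.5
```

```bash
python3 s.py
```

```text
{'clock': np.float64(20.45), 'joints': array([-0.068,  0.594,  0.236,  0.023,  2.068, -0.777]), 'qd': array([-0.001,  0.006,  0.001, -0.003, -0.005, -0.002]), 'eef_pos': array([661.755,  -2.677, 582.212]), 'wrist_force': array([-0.053, -0.077, -4.374]), 'finger_gap': np.float64(19.535)}
[[ 0.642  0.242  0.728]
 [-0.75   0.004  0.661]
 [ 0.157 -0.97   0.184]]
tilt 14.026735159686623 fingers head 0.9083045892045262
```

{"op": "play_rows", "data": {
  "series": [
    [[0.25,-0.2,0.29],0,1],
    [[0.25,-0.2,0.29],0,1],
    [[0.25,-0.2,0.29],0,1],
    [[0.25,-0.2,0.29],0,1]
  ]
}}

```text
clock: 20.85
eef_pos: [676.8, -0.9, 577.3]
eef_rot: [-1.36, -0.177, -0.867]
wrist_force: [0.5, 0.1, -3.6]
finger_gap: 19.4
```

{"op": "play_rows", "data": {
  "series": [
    [[0.25,-0.19,0.29],0,1],
    [[0.25,-0.19,0.29],0,1],
    [[0.25,-0.19,0.29],0,1],
    [[0.25,-0.19,0.29],0,1]
  ]
}}

```text
clock: 21.25
eef_pos: [689.4, 0.6, 575.2]
eef_rot: [-1.336, -0.197, -0.872]
wrist_force: [-0.4, 0.3, -4.2]
finger_gap: 19.6
```

{"op": "play_rows", "data": {
  "series": [
    [[0.25,-0.18,0.29],0,1],
    [[0.25,-0.18,0.29],0,1],
    [[0.25,-0.18,0.29],0,1],
    [[0.25,-0.18,0.29],0,1]
  ]
}}

```text
clock: 21.65
eef_pos: [700.4, 1.8, 575.1]
eef_rot: [-1.311, -0.218, -0.877]
wrist_force: [0.3, 0.2, -4.3]
finger_gap: 19.4
```

{"op": "play_rows", "data": {
  "series": [
    [[0.25,-0.17,0.29],0,1],
    [[0.25,-0.17,0.29],0,1],
    [[0.25,-0.17,0.29],0,1],
    [[0.25,-0.17,0.29],0,1]
  ]
}}

```text
clock: 22.05
eef_pos: [710.0, 2.9, 576.7]
eef_rot: [-1.285, -0.238, -0.883]
wrist_force: [0.4, -0.0, -4.0]
finger_gap: 19.8
```

```bash
python3 s.py
python3 - <<'E'
from h import *
from cell import manip
p=manip.camera_params("wrist");a=manip.camera("wrist");b=manip.camera("scene")
cv2.imwrite("pics/w5.png",cv2.resize(np.hstack([a,b]),(800,300),interpolation=cv2.INTER_AREA)[:,:,::-1])
E
```

```text
{'clock': np.float64(22.05), 'joints': array([-0.057,  0.62 ,  0.236,  0.026,  1.917, -0.766]), 'qd': array([ 0.004,  0.013, -0.   , -0.002, -0.011,  0.003]), 'eef_pos': array([709.975,   2.878, 576.733]), 'wrist_force': array([ 4.460e-01, -3.000e-03, -3.986e+00]), 'finger_gap': np.float64(19.841)}
[[ 0.617  0.361  0.699]
 [-0.751  0.004  0.661]
 [ 0.236 -0.932  0.274]]
tilt 21.18521866584007 fingers head 0.6583333521795173
```

View pics/w5.png

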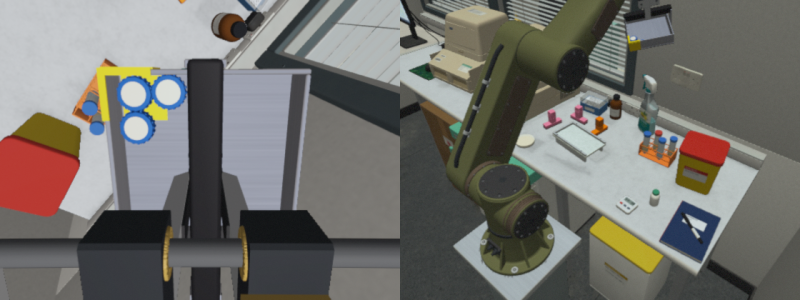

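The wrist view shows all three caps together on the yellow patch at about (150,100), and the scene view shows bystanders and scraper in place. Tilt is 21°, so I go on to 30°.

{"op": "play_rows", "data": {
  "series": [
    [[0.25,-0.22,0.29],0,1],
    [[0.25,-0.22,0.29],0,1],
    [[0.25,-0.22,0.29],0,1],
    [[0.25,-0.22,0.29],0,1]
  ]
}}

```text
clock: 22.55
eef_pos: [704.5, 3.6, 593.6]
eef_rot: [-1.259, -0.259, -0.889]
wrist_force: [0.1, 0.2, -3.7]
finger_gap: 19.4
```

{"op": "play_rows", "data": {
  "series": [
    [[0.25,-0.21,0.29],0,1],
    [[0.25,-0.21,0.29],0,1],
    [[0.25,-0.21,0.29],0,1],
    [[0.25,-0.21,0.29],0,1]
  ]
}}

```text
clock: 22.95
eef_pos: [700.1, 4.2, 608.9]
eef_rot: [-1.232, -0.279, -0.896]
wrist_force: [-1.1, 0.3, -4.5]
finger_gap: 19.5
```

{"op": "play_rows", "data": {
  "series": [
    [[0.25,-0.2,0.29],0,1],
    [[0.25,-0.2,0.29],0,1],
    [[0.25,-0.2,0.29],0,1],
    [[0.25,-0.2,0.29],0,1]
  ]
}}

```text
clock: 23.35
eef_pos: [696.3, 4.7, 623.6]
eef_rot: [-1.205, -0.299, -0.904]
wrist_force: [-0.6, -0.9, -4.0]
finger_gap: 19.6
```

{"op": "play_rows", "data": {
  "series": [
    [[0.25,-0.19,0.29],0,1],
    [[0.25,-0.19,0.29],0,1],
    [[0.25,-0.19,0.29],0,1],
    [[0.25,-0.19,0.29],0,1]
  ]
}}

```text
clock: 23.75
eef_pos: [692.9, 5.2, 637.7]
eef_rot: [-1.178, -0.319, -0.913]
wrist_force: [-0.0, -0.2, -4.1]
finger_gap: 19.7
```

```bash
python3 s.py
```

```text
{'clock': np.float64(23.75), 'joints': array([-0.058,  0.542,  0.236,  0.034,  1.864, -0.762]), 'qd': array([ 0.   , -0.022,  0.001,  0.001,  0.025,  0.001]), 'eef_pos': array([692.903,   5.199, 637.671]), 'wrist_force': array([-0.026, -0.231, -4.073]), 'finger_gap': np.float64(19.661)}
[[ 0.581  0.481  0.657]
 [-0.751  0.005  0.66 ]
 [ 0.314 -0.877  0.364]]
tilt 28.721754312077667 fingers head 0.5830224611586903
```

{"op": "play_rows", "data": {
  "series": [
    [[0.25,-0.18,0.29],0,1],
    [[0.25,-0.18,0.29],0,1],
    [[0.25,-0.18,0.29],0,1],
    [[0.25,-0.18,0.29],0,1]
  ]
}}

```text
clock: 24.15
eef_pos: [690.0, 5.6, 651.3]
eef_rot: [-1.149, -0.339, -0.922]
wrist_force: [0.3, -0.0, -4.6]
finger_gap: 19.4
```

{"op": "play_rows", "data": {
  "series": [
    [[-0.01,0.004,-0.01],0,1],
    [[-0.02,0.008,-0.02],0,1],
    [[-0.027,0.012,-0.03],0,1],
    [[-0.027,0.012,-0.03],0,1],
    [[-0.027,0.012,-0.03],0,1],
    [[-0.027,0.012,-0.03],0,1],
    [[-0.027,0.012,-0.03],0,1]
  ]
}}

```text
clock: 24.85
eef_pos: [662.0, 6.0, 620.3]
eef_rot: [-1.15, -0.339, -0.922]
wrist_force: [0.2, 0.4, -4.2]
finger_gap: 20.0
```

```bash
python3 s.py
python3 - <<'E'
from h import *
from cell import manip
st=manip.read_state();T=tool(st)
p=manip.camera_params("wrist");a=manip.camera("wrist");b=manip.camera("top")
P=np.array([(sx*80,29,sz*80) for sx in(-1,1) for sz in(-1,1)])
print("expected rim px(x1.4)",(proj(p,P@T.T+st["eef_pos"])*1.4).round(0).tolist())
cv2.imwrite("pics/w6.png",cv2.resize(a,(784,588))[:,:,::-1])
c=np.vstack([a,b]);cv2.imwrite("pics/t6.png",b[:,:,::-1])
E
```

```text
{'clock': np.float64(24.85), 'joints': array([-0.061,  0.329,  0.612,  0.036,  1.667, -0.77 ]), 'qd': array([ 0.001, -0.004,  0.01 , -0.001, -0.004,  0.001]), 'eef_pos': array([661.955,   6.037, 620.286]), 'wrist_force': array([ 0.19 ,  0.379, -4.192]), 'finger_gap': np.float64(20.035)}
[[ 0.57   0.509  0.645]
 [-0.751  0.005  0.66 ]
 [ 0.333 -0.861  0.386]]
tilt 30.624902568774598 fingers head 0.5726301686646712
expected rim px(x1.4) [[194.0, 140.0], [607.0, 140.0], [229.0, 497.0], [573.0, 497.0]]
```

View pics/w6.png

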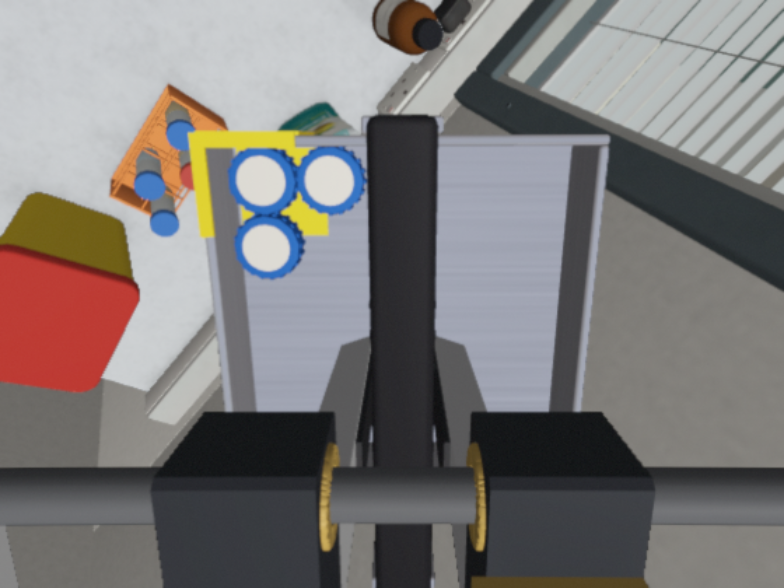

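View pics/t6.png

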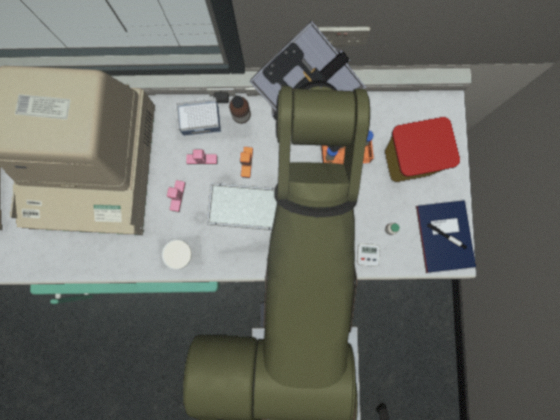

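The rim corners in the wrist view, at (192,138) and (607,138), match the no-slip prediction, and the caps sit together in the yellow corner at (262,180), (330,180) and (268,246). The top view shows the scraper standing at (245,162) and the bystanders where they started. I hand in.

```bash
python3 -c "
from cell import manip
print(manip.sign_off())"
```

```text
the job is handed in; nothing more can be done
None
```

I did the whole job in the order asked and handed it in at about 25 s on the robot's clock. I swept the three caps off the board into the caddy with the orange scraper and stood the scraper upright near (660, 170) mm. Then I lifted the caddy by its handle and tilted it. Because moves could not turn the tool sideways directly, I tilted it by driving the arm repeatedly past the edge of its reach.

**Tilt:** the tool pose gives 30.6°, and the caddy's rim in the wrist picture matches the no-slip prediction to a few pixels, so the caddy is tilted by about the same.
**Caps:** all three sit together in the yellow corner. One is only partly over the floor patch.
**Height:** the handle is about 630 mm above the worktop.
**Bystanders:** bottle, timer and petri dish look unmoved in the top picture.
**Forces:** wrist forces I read stayed around 5 N or less.

No check failed or disagreed.

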